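# Fill the key tray for the new flatmate

### The arm

A 7-joint arm with a two-finger parallel gripper is mounted at the origin on the work surface. World frame = base frame: x ahead of the robot, y to its left, z up, the work surface at z = 0. Lengths are in m, angles in degrees, forces in N, time in s.
With the tool pointing down it reaches from about 0.425 to 0.925 m from the base axis. Payload 6.8 kg.
Tool frame: the origin (TCP) lies between the finger pads; the fingertips stand r.tip_extent ahead of it and the grasp point (between the pads) lies 8 mm behind it (r.tip_extent is the distance from the TCP to the fingertips, in m); z points along the fingers, y is the line along which they close (so a half turn about z gives the same grasp; the last joint's range is limited). The gripper opens to 85 mm and grips with 20 to 120 N. Pads are 22 mm wide; open, the fingers measure 114 mm over their backs; the gripper's body (76 mm by 85 mm) begins 54 mm behind the grasp point. The pads swing forward as they close: fully open they stand 13 mm farther back than shut.
Start: joints at [64.681, 27.33, 1.283, 89.118, -0.659, 63.558, -4.761], TCP at [0.221, -0.638, 0.242] pointing down, gripper open.
Joint ranges: [-169.35, 169.35], [-19.33, 120.38], [-80.79, 83.38], [13.8, 139.57], [-78.32, 258.32], [9.67, 109.79], [-169.56, 169.56]. Speed limits (degrees/s): [136.94, 136.94, 180, 180, 180, 180, 180].

### API

Orientations are given as [roll, pitch, yaw] about the fixed x, y, z axes, in that order (R = Rz(yaw) Ry(pitch) Rx(roll)).
In Python, from rig import r gives the robot as it stands.
- The arm moves only by the tool jog_arm, never from a script. Its argument "motion" is one flat list of numbers, 7 for each row, row after row: the closure, from -1 (fully open) to 1 (shut), then the shift along the world's x, y, z in cm, then the turn, a rotation vector about the world's x, y, z in rad. A call has 1 to 8 rows; each row shifts and turns the commanded pose from where the row before left it; what a row does not reach is not made up. A row lasts 1/12 s, in which the tool goes at most 41.7 mm and 7.16 degrees, less where a joint would pass 70% of its speed; a pose out of reach is approached as far as the arm can. A call with a gripper value outside its range is refused whole. The fingers move at their own pace and stop on an object; "grip_force" is the grip in N (left out, the last holds). Time passes only in rows, so rows that do not move let the fingers close. It gives the time, the measured TCP pose, the force, the opening and the grip force at its end, in the units of the state.
- r.sense(): the state, without advancing time (a new reading comes with each control period).
- r.read_camera(name): name is "scene" or "side" or "wrist"; returns the picture (384x512x3 uint8, red, green, blue); there is no depth.
- r.calibration(name): a dict with "vertical_fov" (degrees; the focal length in pixels is half the picture's height over the tangent of half this angle, whatever the lens; pixels are square), "cx", "cy" (the principal point, pixels), "T" (4x4, takes a point from camera to world coordinates). Camera axes: x right, y down, z forward; pixel columns grow to the right and rows downward; lengths in m; the calibration is good to about 2 mm. A picture is of the moment at which its call begins: read the wrist's pose just before it. calibration takes no time and is no camera call; for the wrist camera it gives the pose at the moment of the call.
- r.finish_job(): hands the job in; it is judged then, once.
Trained networks look in the newest picture that a camera, given by its name, has taken for a name from the list of things; names that differ only in an ending like _2 or _b are one class to them, and where a whole thing is asked for, a point or a joint stands for the part that bears it (a point fixed in the world has none). Each returns a list of dicts, best first, with "p" (0 to 1); they miss things now and then, are a little off and sometimes report something else, mostly with a low value. They report only what shows in the picture. A call takes as long as a camera call.
- r.masks_of(camera, query): "mask" (384x512 bool, what is visible of it) and "rect" ([left, top, width, height] in pixels, round what is visible of it).
The state is a dict: "t": time; "qpos": joint angles; "joint_vel": joint speeds; "joint_efforts": joint torques, N m; "ee_pos": TCP position; "orientation": TCP orientation; "wrist_force": force on the tool from outside, world axes, zero at the start; "ft_torque": the same for the moment, N m; "width": finger opening in m; "finger_force": force on a finger pad.
Only numpy, scipy, OpenCV 4.12 (cv2) and the standard library are available. Lean on these libraries where they do the work, as an engineer would, in place of code of your own. Each camera call takes 0.05 s, during which the arm holds its last target. There are 200 camera calls.

### The job

Make up the new flatmate's set in the bamboo tray. Turn the wooden turntable (it has two pegs to turn it by) until the round-headed key has come out from under the wire hood to the front, facing the robot, and only then pick that key up and lay it flat in the tray's widest compartment; the round green fob goes flat in the middle compartment and the small key flat in the narrowest one. Leave the square-headed key on the turntable, and the bottle opener and the rectangular green tag where they lie.

Things in the scene. Friction and masses are not known exactly. Their poses are not given: they have to be found in the camera images.
- tray: Fixed bamboo tray, 256 x 110 x 16 mm, three compartments in a row along its x. Origin: centre of underside, z up; -x end to the robot within 0.3 rad. Floor top at z 4 mm; walls 5 mm thick, 16 high; dividers 5 thick, 12 high. Inside x: widest -123 to -23 (centre -73), middle -18 to 58 (centre 20), narrowest 63 to 123 mm (centre 93); y -50 to 50.
- turntable: Fixed base of the wooden turntable, with a wire hood. Origin: on the turning axis at table height; own -x is its front, facing the robot within 0.2 rad; z up. The hood: three hoops of 4 mm wire across the back half at own x 35, 62, 89 mm, y -116 to 116 mm, tops 64 to 68 mm above the table; fingers cannot pick through it. The disc has radius 105 mm, flat top at z 20 mm.
- disc: Turntable's disc. Origin on the axis at table height; starts at yaw 2.1 to 4.2 rad from the base's, turns either way (0.03 N m friction), stays put. Rib 6 mm wide, 6 high, along disc y. Two pegs, 14 mm diameter, top at z 50 mm, at disc (0, 85) and (0, -85) mm, clear the hood; pinch one in the front half. Round key lies at disc x about -53 mm: at the front when yaw equals the base's.
- round_key: Wanted key with a ROUND head, lying loose on the turntable's disc. 60 mm long; the head is a disc 24 mm in diameter, 6 mm thick, centred at own x = -18 mm; blade 8 mm wide, 4 mm thick, x = -8 to +30 mm. Silver steel. Origin: underside, midway along its length; own +x from head to blade tip, z up.
- square_key: Look-alike that stays on the turntable: the same key with a SQUARE head 24 x 24 mm, lying on the other side of the rib. 60 mm long, 6 mm thick. Silver steel. Origin: underside, midway along its length; own +x from head to blade tip, z up.
- small_key: Wanted small letter-box key, loose on the table. 40 mm long; round head 18 mm in diameter, 6 mm thick, centred at own x = -11 mm; blade 5 mm wide, 4 mm thick, to x = +20 mm. Silver steel. Origin: underside, midway along its length; own +x from head to blade tip, z up.
- fob: Wanted ROUND green plastic door fob, loose on the table: a disc 36 mm in diameter, 10 mm thick, with a small thin wire loop on its rim at own +x, reaching 25 mm from the centre. Origin: centre of its underside; z up.
- tag: Look-alike that stays: RECTANGULAR green plastic tag with a paper face, 46 x 28 x 8 mm, loose on the table. Origin: centre of its underside.
- opener: Look-alike that stays: flat aluminium bottle opener, 96 mm long along own x, 18 mm wide (round end 36 mm at +x), 5 mm thick, loose on the table. Origin: underside, midway along its length.

How it is judged (in metres and radians):
On the way:
1. the turntable has been turned so that the round-headed key lies on it at the front, not touched by the fingers (x of round_key in the frame of turntable below -0.03 m and y of round_key in the frame of turntable between -0.038 and 0.038 m and z of round_key in the frame of turntable below 0.025 m and contact force between the fingers and round_key below 0.2 N and x of round_key in the frame of disc below -0.03 m), for 0.2 s.
At the end, for the whole second after the job is handed in: Round-headed key, round fob and small key lie flat (0.12 rad) and at rest on the floors (within 4.5 mm) of the widest, middle and narrowest compartment; the square-headed key is on the turntable within 100 mm of its axis; opener and tag are within 20 mm of their start (x of round_key in the frame of tray between -0.123 and -0.023 m and y of round_key in the frame of tray between -0.05 and 0.05 m and z of round_key in the frame of tray between 0 and 0.0085 m and angle between each of round_key, fob, small_key's own z axis and vertical below 0.12 rad and linear speed of each of round_key, fob, small_key below 0.02 m/s and x of fob in the frame of tray between -0.018 and 0.058 m and y of fob in the frame of tray between -0.05 and 0.05 m and z of fob in the frame of tray between 0 and 0.0085 m and x of small_key in the frame of tray between 0.063 and 0.123 m and y of small_key in the frame of tray between -0.05 and 0.05 m and z of small_key in the frame of tray between 0 and 0.0085 m and z of square_key in the frame of turntable below 0.03 m and horizontal distance between square_key and turntable below 0.1 m and distance of each of opener, tag from where it was at the start of the episode below 0.02 m); the robot touches nothing.
It fails at once if the square-headed key leaves the turntable's disc (z of square_key in the frame of turntable above 0.045 m or horizontal distance between square_key and turntable above 0.1 m).
It fails at once if the bottle opener or the rectangular tag is moved by more than 20 mm (distance of any of opener, tag from where it was at the start of the episode above 0.02 m).
It also fails if it takes over 104 s, if anything falls off the work surface, if the arm or the gripper's body presses on something with over 40 N, if the wrist force passes 120 N, or if a joint passes its speed limit or range.

## Working session

There is one attempt and no reset: what is moved stays moved. The work goes in short steps, Python scripts to look and compute and a tool call to move; the robot and the scene stay as the last step left them, time stands still between calls to the robot, and variables do not carry over. Pictures are saved under pics/ and viewed, at most 14 in all, crops included, and the job is handed in when it is done.

Besides the shell and the picture viewer there is one more tool, called after "Call:" in YAML: its name, and indented under it one key for each argument. jog_arm: Moves the arm, as the interface text tells. Its arguments: {"type":"object","properties":{"motion":{"type":"array","items":{"type":"number"}},"grip_force":{"type":"number"}},"required":["motion"]}

```bash
mkdir -p pics; ls; cat > h.py <<'E'
import numpy as np, cv2
from rig import r
def shot(cam,name=None):
    c=r.calibration(cam); im=r.read_camera(cam)
    if name: cv2.imwrite(f'pics/{name}.png',im[:,:,::-1])
    return im,c
def cam(c):
    f=192/np.tan(np.radians(c['vertical_fov'])/2); T=np.array(c['T']); return f,T
def ray(c,uv,z):
    f,T=cam(c); uv=np.atleast_2d(uv).astype(float)
    d=np.c_[(uv[:,0]-c['cx'])/f,(uv[:,1]-c['cy'])/f,np.ones(len(uv))]@T[:3,:3].T
    o=T[:3,3]; return o+d*((z-o[2])/d[:,2])[:,None]
def proj(c,P):
    f,T=cam(c); p=(np.atleast_2d(P)-T[:3,3])@T[:3,:3]
    return np.c_[c['cx']+f*p[:,0]/p[:,2],c['cy']+f*p[:,1]/p[:,2]]
E
python3 - <<'E'
from h import *
s=r.sense(); print(s, r.tip_extent)
for n in ('scene','side'):
    im,c=shot(n,n+'0'); print(n,c)
    for q in ['tray','turntable','disc','round_key','square_key','small_key','fob','tag','opener']:
        for d in r.masks_of(n,q)[:2]:
            ys,xs=np.nonzero(d['mask']); w=ray(c,[[xs.mean(),ys.mean()]],0.02 if q in('disc','round_key','square_key') else 0.004)[0]
            print(q,round(d['p'],2),d['rect'],len(xs),w.round(3))
a=cv2.imread('pics/scene0.png');cv2.imwrite('pics/s0.png',cv2.resize(a,(800,600)))
a=cv2.imread('pics/side0.png');cv2.imwrite('pics/d0.png',cv2.resize(a,(800,600)))
E
```

```text
pics
{'t': 0.0, 'qpos': array([64.6816482 , 27.37719654,  1.2814154 , 89.17707738, -0.65891528,
       63.55724284, -4.76269251]), 'joint_vel': array([ 0.03604526,  0.0405326 , -0.01701187,  0.01060055, -0.07022492,
       -0.02051949, -0.04469387]), 'joint_efforts': array([-3.62901237e-04, -5.96467888e+01,  1.60788383e+00, -2.81202292e+01,
        1.24152331e-02,  9.30056238e-03, -5.33554658e-05]), 'ee_pos': array([ 0.2209376 , -0.63722676,  0.24131888]), 'orientation': array([-1.79896189e+02,  8.42148035e-03,  1.91232325e+01]), 'wrist_force': array([-0.47642478,  0.29479824, -0.49754726]), 'ft_torque': array([-0.01880625,  0.01424283, -0.01872008]), 'finger_force': 0.0, 'width': 0.08540584347836704} 0.011
scene {'vertical_fov': 50.44978438402742, 'cx': 262.66404835378773, 'cy': 196.54555210613518, 'T': array([[-0.88688206,  0.35678094, -0.29350906,  0.82361064],
       [ 0.46179369,  0.70339808, -0.54034964,  0.54804654],
       [ 0.01366726, -0.61476703, -0.78859033,  0.81914268],
       [ 0.        ,  0.        ,  0.        ,  1.        ]])}
tray 0.63 [255.6, 237.6, 124.0, 88.4] 
[... 780 characters left out ...]
      ,  0.        ,  1.        ]])}
tray 0.59 [120.0, 133.0, 121.6, 68.0] 4199 [0.515 0.252 0.004]
turntable 0.78 [328.7, 233.9, 152.1, 148.3] 1676 [ 0.629 -0.277  0.004]
disc 0.86 [284.6, 269.5, 146.4, 114.3] 12648 [ 0.525 -0.257  0.02 ]
round_key 0.9 [376.0, 325.6, 39.5, 25.0] 377 [ 0.561 -0.296  0.02 ]
square_key 0.66 [300.9, 299.6, 42.8, 26.7] 422 [ 0.503 -0.201  0.02 ]
small_key 0.66 [207.6, 222.9, 10.0, 16.4] 88 [0.462 0.045 0.004]
small_key 0.32 [373.5, 327.2, 44.0, 24.4] 418 [ 0.57  -0.292  0.004]
fob 0.55 [295.1, 215.8, 21.6, 17.7] 270 [ 0.617 -0.046  0.004]
tag 0.72 [255.5, 191.4, 32.1, 19.2] 287 [0.614 0.05  0.004]
opener 0.89 [215.9, 258.3, 48.6, 35.6] 606 [ 0.46  -0.063  0.004]
```

View pics/s0.png

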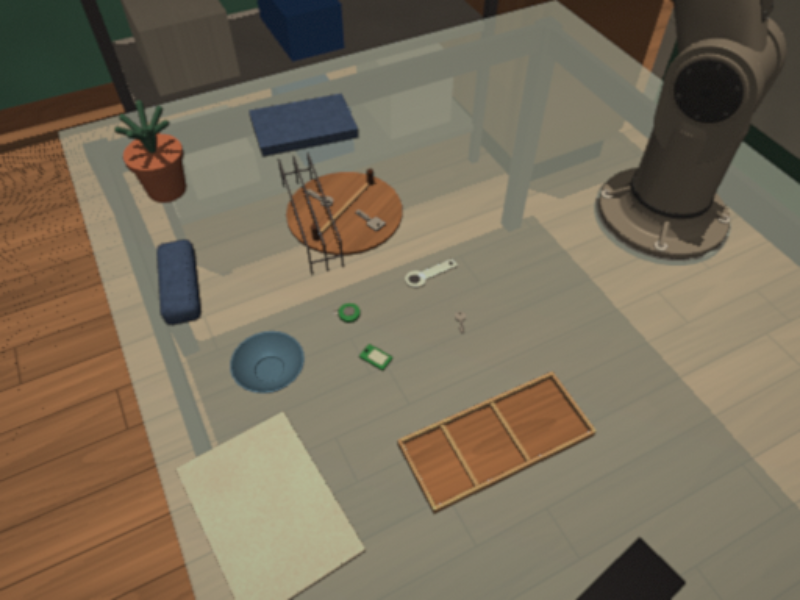

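View pics/d0.png

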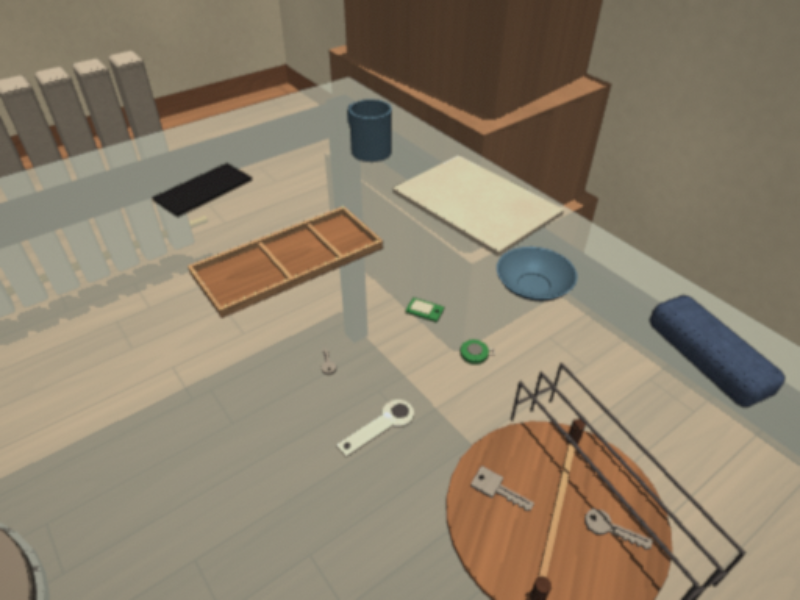

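The scene and side views agree. The disc is at the right of the robot, with the round key under the hood (side ~(610,525)) and the square key at the front (~(495,490)). One peg is at side (577,430) and the other at (541,588). The fob is at (475,351), the tag at (425,308), the small key at (329,366), and the tray at upper left with its wide end to the robot.

```bash
cat > m.py <<'E'
from h import *
from scipy.optimize import least_squares
cs=r.calibration('scene'); cd=r.calibration('side'); k=1/1.5625
def p2(a,z): 
    return [ray(c,np.array(q)*k,z)[0,:2].round(4) for c,q in zip((cs,cd),a)]
print('pegA',p2([(370,172),(541,582)],.05)); print('pegB',p2([(316,230),(577,425)],.05))
# tray corners top z=.016 
print('tray', [ray(cs,np.array(q)*k,.016)[0,:2].round(3) for q in [(399,442),(554,375),(595,432),(434,508)]],[ray(cd,np.array(q)*k,.016)[0,:2].round(3) for q in [(346,210),(381,242),(221,311),(191,270)]])
print('hood ends z~0: ',[ray(cd,np.array(q)*k,.064)[0,:2].round(3) for q in [(563,365),(742,551),(541,375),(715,570),(520,384),(692,585)]])
print('small head/tip',p2([(460,315),(329,368)],.005),p2([(463,332),(325,351)],.004))
print('fob',p2([(348,313),(475,351)],.008),'loop',p2([(336,312),(492,352)],.005))
print('opener',p2([(415,279),(400,411)],.003),p2([(455,264),(342,449)],.003))
print('tag',p2([(376,357),(425,308)],.006))
print('rk head/tip',p2([(311,194),(598,520)],.025),p2([(332,204),(650,545)],.023))
print('sk head/tip',p2([(377,224),(487,481)],.025),p2([(357,212),(531,506)],.023))
E
python3 m.py
python3 - <<'E'
from h import *
im,c=shot('side')
m=r.masks_of('side','disc')[0]['mask']
E
```

```text
pegA [array([ 0.4584, -0.2909]), array([ 0.4584, -0.295 ])]
pegB [array([ 0.6032, -0.1972]), array([ 0.6017, -0.2092])]
tray [array([0.647, 0.199]), array([0.394, 0.207]), array([0.397, 0.31 ]), array([0.649, 0.302])] [array([0.649, 0.288]), array([0.645, 0.19 ]), array([0.395, 0.194]), array([0.397, 0.294])]
hood ends z~0:  [array([ 0.639, -0.153]), array([ 0.604, -0.38 ]), array([ 0.61 , -0.149]), array([ 0.572, -0.375]), array([ 0.584, -0.144]), array([ 0.547, -0.371])]
small head/tip [array([0.4569, 0.0405]), array([0.4596, 0.0383])] [array([0.4692, 0.0712]), array([0.4707, 0.0652])]
fob [array([ 0.6164, -0.0423]), array([ 0.6159, -0.0472])] loop [array([ 0.632 , -0.0551]), array([ 0.6336, -0.0591])]
opener [array([ 0.4853, -0.0609]), array([ 0.4905, -0.0613])] [array([ 0.4082, -0.0598]), array([ 0.4115, -0.064 ])]
tag [array([0.6123, 0.0527]), array([0.6158, 0.0501])]
rk head/tip [array([ 0.5691, -0.3112]), array([ 0.5532, -0.2831])] [array([ 0.5446, -0.2716]), array([ 0.5732, -0.3265])]
sk head/tip [array([ 0.4949, -0.1871]), array([ 0.4982, -0.1919])] [array([ 0.5129, -0.2324]), array([ 0.5145, -0.2355])]Traceback (most recent call last):
  File "<stdin>", line 3, in <module>
IndexError: list index out of range
```

Findings so far:
- Axis is at about (0.530,-0.248) and base yaw is about -10°.
- Disc yaw is about 122°, so it needs about -120° of turning (clockwise), led by peg A at (0.458,-0.293).
- I'll approach the peg with the closing line tangential (yaw about 32°).

Call:
jog_arm:
  motion: [-0.2,2,2.9,-0.3,0,0,0.02,-0.2,2,2.9,-0.3,0,0,0.02,-0.2,2,2.9,-0.3,0,0,0.02,-0.2,2,2.9,-0.3,0,0,0.02,-0.2,2,2.9,-0.3,0,0,0.02,-0.2,2,2.9,-0.3,0,0,0.02,-0.2,2,2.9,-0.3,0,0,0.02,-0.2,2,2.9,-0.3,0,0,0.02]

```text
t: 1.77
ee_pos: [0.3819, -0.4043, 0.2185]
orientation: [180.0, -0.0, 28.3]
wrist_force: [-0.0, 0.8, -0.2]
width: 0.0511
finger_force: 0.0
```

Call:
jog_arm:
  motion: [-0.2,2,2.8,-0.3,0,0,0.02,-0.2,2,2.8,-0.3,0,0,0.02,-0.2,1.7,2.8,-0.3,0,0,0.02,-0.2,1.5,2.6,-0.3,0,0,0.02,-0.2,0,0,0,0,0,0]

```text
t: 2.18
ee_pos: [0.4569, -0.2889, 0.2061]
orientation: [-179.9, -0.2, 33.5]
wrist_force: [0.1, 1.4, 0.0]
width: 0.0511
finger_force: 0.0
```

```bash
python3 - <<'E'
from h import *
s=r.sense(); print(s['t'],s['ee_pos'],s['orientation'],s['width'])
im,c=shot('wrist'); print(c)
for P,n in [((.458,-.293,.05),'A'),((.530,-.248,.02),'ax')]:
    u=proj(c,P)[0]; print(n,u); cv2.circle(im,tuple(int(x) for x in u),3,(255,0,0),1)
cv2.imwrite('pics/w1.png',cv2.resize(im[:,:,::-1],(800,600)))
E
```

```text
2.1833 [ 0.45692237 -0.28892665  0.20612566] [-1.79904834e+02 -1.79800701e-01  3.34695141e+01] 0.051069391824384615
{'vertical_fov': 58.82115297918599, 'cx': 250.3085805954671, 'cy': 187.45170097220588, 'T': array([[ 5.51851288e-01, -7.90888581e-01, -2.64490847e-01,
         5.26814446e-01],
       [-8.33942427e-01, -5.23523774e-01, -1.74536204e-01,
        -2.43609744e-01],
       [-4.28555166e-04,  3.16888168e-01, -9.48462812e-01,
         3.38651829e-01],
       [ 0.00000000e+00,  0.00000000e+00,  0.00000000e+00,
         1.00000000e+00]])}
A [254.08963824 174.77395231]
ax [256.57120709  73.37759112]
```

View pics/w1.png

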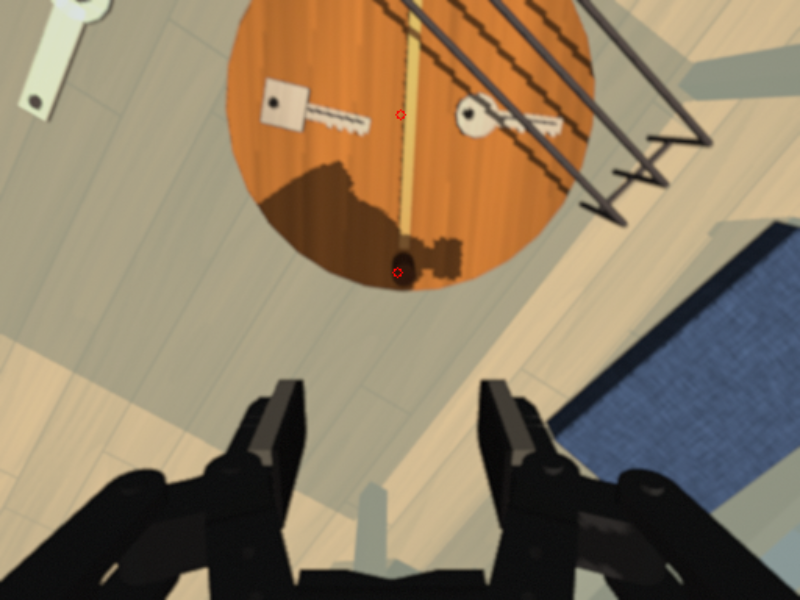

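The wrist view shows peg A at (402,263) under my marker, the round key at right (head (477,115), partly under the hood) and the square key at left. I'll refine the disc axis from the rim.

```bash
python3 - <<'E'
from h import *
from scipy.optimize import least_squares
c=r.calibration('wrist'); k=1/1.5625
q=np.array([(227,95),(236,150),(262,205),(300,250),(350,280),(403,291),(460,284),(510,257),(552,213),(586,150),(595,80),(240,30),(587,30)])*k
P=ray(c,q,.02)[:,:2]
f=least_squares(lambda v:np.hypot(*(P-v[:2]).T)-.105,[.53,-.248]); print(f.x,f.fun.round(4))
print('peg',ray(c,np.array([(402,262)])*k,.05)); print('rib',ray(c,np.array([(416,30),(405,225)])*k,.026)[:,:2])
print('rk',ray(c,np.array([(477,115),(562,127)])*k,.025)[:,:2]); print('sk',ray(c,np.array([(285,104),(370,126)])*k,.025)[:,:2])
print('hood',ray(c,np.array([(600,208),(372,-5)])*k,.06)[:,:2])
E
```

```text
[ 0.53197266 -0.25655434] [-0.0008 -0.0016 -0.0022 -0.0007  0.0005  0.0011  0.0012 -0.0008 -0.0027
 -0.0017 -0.0015 -0.0022 -0.0011]
peg [[ 0.46303396 -0.2952697   0.05      ]]
rib [[ 0.56814802 -0.23478216]
 [ 0.47776697 -0.28817486]]
rk [[ 0.55141816 -0.28738044]
 [ 0.57250754 -0.33117166]]
sk [[ 0.49755853 -0.19479479]
 [ 0.5136419  -0.24053913]]
hood [[ 0.54656118 -0.36415201]
 [ 0.56445597 -0.21072781]]
```

Call:
jog_arm:
  motion: [-0.2,0.1,-0.2,-3,0,0,0,-0.2,0.1,-0.2,-3,0,0,0,-0.2,0.1,-0.2,-3,0,0,0,-0.2,0,0,-3,0,0,0,-0.2,0,0,-2.5,0,0,0,-0.2,0,0,-2,0,0,0,-0.2,0,0,0,0,0,0]

```text
t: 2.82
ee_pos: [0.453, -0.3016, 0.0377]
orientation: [-179.7, 0.2, 32.8]
wrist_force: [-1.5, 1.0, 0.7]
width: 0.0508
finger_force: 0.0
```

Call:
jog_arm:
  motion: [1,0,0,0,0,0,0,1,0,0,0,0,0,0,1,0,0,0,0,0,0,1,0,0,0,0,0,0,1,0,0,0,0,0,0,1,0,0,0,0,0,0]
  grip_force: 20

```text
t: 3.32
ee_pos: [0.4569, -0.3027, 0.0429]
orientation: [179.8, -0.0, 32.9]
wrist_force: [-1.2, -0.9, 7.7]
width: 0.0131
finger_force: 20.1
```

```bash
python3 - <<'E'
import numpy as np
from rig import r
s=r.sense(); print(s['t'],s['ee_pos'],s['width'],s['finger_force'])
ax=np.array([.533,-.2515]); p=s['ee_pos'][:2]; d=p-ax; print(np.hypot(*d),np.degrees(np.arctan2(d[1],d[0])))
a0=np.arctan2(d[1],d[0]); R=.085; st=np.radians(5)
old=p
for i in range(1,25):
    a=a0-st*i; n=ax+R*np.array([np.cos(a),np.sin(a)]); print(i,((n-old)*100).round(2),end=' '); old=n
E
```

```text
3.3167 [ 0.4569479  -0.30270046  0.04287942] 0.013108642908547642 20.10077565908432
0.09168102284264053 -146.05042634553453
1 [0.17 1.01] 2 [-0.33  0.66] 3 [-0.27  0.69] 4 [-0.21  0.71] 5 [-0.15  0.73] 6 [-0.08  0.74] 7 [-0.02  0.74] 8 [0.05 0.74] 9 [0.11 0.73] 10 [0.17 0.72] 11 [0.24 0.7 ] 12 [0.3  0.68] 13 [0.35 0.65] 14 [0.41 0.62] 15 [0.46 0.58] 16 [0.51 0.54] 17 [0.56 0.49] 18 [0.6  0.44] 19 [0.63 0.39] 20 [0.66 0.33] 21 [0.69 0.27] 22 [0.71 0.21] 23 [0.73 0.15] 24 [0.74 0.08]
```

Call:
jog_arm:
  motion: [1,0.17,1.0,0.1,0,0,-0.087,1,-0.33,0.66,0,0,0,-0.087,1,-0.27,0.69,0,0,0,-0.087,1,-0.21,0.71,0,0,0,-0.087,1,-0.15,0.73,0,0,0,-0.087,1,-0.08,0.74,0,0,0,-0.087,1,-0.02,0.74,0,0,0,-0.087,1,0.05,0.74,0,0,0,-0.087]

```text
t: 3.98
ee_pos: [0.443, -0.2422, 0.0428]
orientation: [180.0, 0.4, -7.4]
wrist_force: [-11.2, 0.5, 14.0]
width: 0.0134
finger_force: 20.9
```

Call:
jog_arm:
  motion: [1,0.11,0.73,0,0,0,-0.087,1,0.17,0.72,0,0,0,-0.087,1,0.24,0.7,0,0,0,-0.087,1,0.3,0.68,0,0,0,-0.087,1,0.35,0.65,0,0,0,-0.087,1,0.41,0.62,0,0,0,-0.087,1,0.46,0.58,0,0,0,-0.087,1,0.51,0.54,0,0,0,-0.087]

```text
t: 4.65
ee_pos: [0.4706, -0.1872, 0.0428]
orientation: [179.9, 0.4, -47.1]
wrist_force: [-7.7, 6.2, 12.4]
width: 0.0127
finger_force: 20.7
```

Call:
jog_arm:
  motion: [1,0.56,0.49,0.1,0,0,-0.087,1,0.6,0.44,0,0,0,-0.087,1,0.63,0.39,0,0,0,-0.087,1,0.66,0.33,0,0,0,-0.087,1,0.69,0.27,0,0,0,-0.087,1,0.71,0.21,0,0,0,-0.087,1,0.73,0.15,0,0,0,-0.087,1,0,0,0,0,0,0]

```text
t: 5.32
ee_pos: [0.5197, -0.1641, 0.043]
orientation: [180.0, 0.1, -81.8]
wrist_force: [-0.7, 5.1, -1.4]
width: 0.0132
finger_force: 20.4
```

```bash
python3 - <<'E'
from h import *
s=r.sense(); print(s['t'],s['ee_pos'],s['orientation'],s['wrist_force'],s['width'])
im,c=shot('side','side2')
for q in ['round_key','square_key','disc']:
  for d in r.masks_of('side',q)[:2]:
    ys,xs=np.nonzero(d['mask']); print(q,d['p'],d['rect'],ray(c,[[xs.mean(),ys.mean()]],.023)[0].round(3))
cv2.imwrite('pics/d2.png',cv2.resize(im[130:,180:430][:,:,::-1],(600,610))[:600])
E
```

```text
5.3167 [ 0.51974113 -0.16413729  0.04299315] [ 1.79973683e+02  1.28153959e-01 -8.17952187e+01] [-0.67516312  5.07870626 -1.36408691] 0.013180573538574472
round_key 0.61 [317.6, 338.1, 34.2, 29.3] [ 0.482 -0.26   0.023]
square_key 0.89 [361.4, 291.4, 34.4, 24.0] [ 0.589 -0.247  0.023]
disc 0.83 [282.8, 268.1, 149.3, 113.6] [ 0.523 -0.259  0.023]
```

View pics/d2.png

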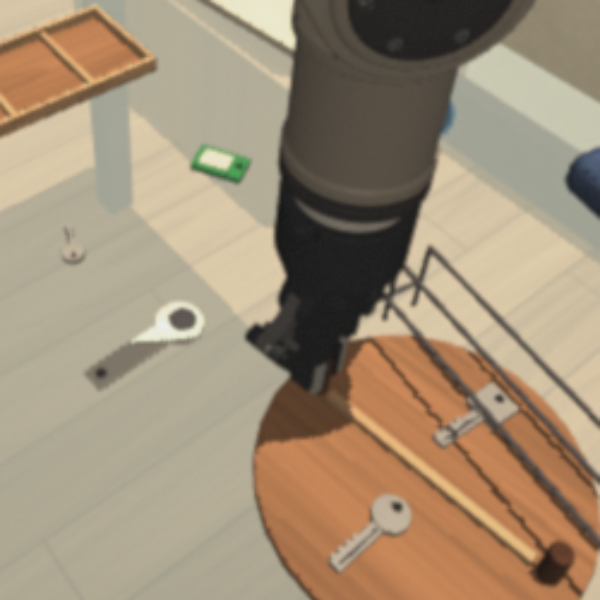

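The round key now lies at the front (crop (375,530)), with the square key behind under the hood. I'll release the peg and move over the key.

Call:
jog_arm:
  motion: [0.1,0,0,0,0,0,0,0.1,0,0,0,0,0,0,0.1,0,0,0,0,0,0,0.1,0,0,1.5,0,0,0,0.1,0,0,3,0,0,0,0.0,0,0,3,0,0,0,0.0,-0.3,-0.8,2,0,0,0.12,0.0,-0.3,-0.8,1,0,0,0.12]

```text
t: 6.18
ee_pos: [0.5147, -0.1837, 0.1515]
orientation: [-179.8, -0.2, -67.6]
wrist_force: [0.3, -0.2, -0.6]
width: 0.0427
finger_force: 0.0
```

Call:
jog_arm:
  motion: [0,-0.4,-1,0,0,0,0.12,0,-0.4,-1,0,0,0,0.12,0,-0.4,-1,0,0,0,0.12,0,-0.4,-1,0,0,0,0.12,0,-0.4,-1,0,0,0,0.12,0,-0.4,-1,0,0,0,0.12,0,-0.4,-1,0,0,0,0.12,0,-0.4,-1,0,0,0,0.12]

```text
t: 6.85
ee_pos: [0.4807, -0.264, 0.1487]
orientation: [180.0, -0.1, -12.7]
wrist_force: [1.0, 0.1, -0.0]
width: 0.0431
finger_force: 0.0
```

Call:
jog_arm:
  motion: [0,0,0,0,0,0,0.12,0,0,0,0,0,0,0.12,0,0,0,0,0,0,0.12,0,0,0,0,0,0,0,0,0,0,0,0,0,0]

```text
t: 7.27
ee_pos: [0.4809, -0.2634, 0.1486]
orientation: [180.0, -0.0, 7.4]
wrist_force: [0.0, -0.3, 0.3]
width: 0.0428
finger_force: 0.0
```

```bash
python3 - <<'E'
from h import *
s=r.sense(); print(s['t'],s['ee_pos'],s['orientation'],s['wrist_force'],s['width'])
im,c=shot('wrist')
for q in ['round_key','square_key']:
  for d in r.masks_of('wrist',q)[:2]:
    m=d['mask'].astype(np.uint8); ys,xs=np.nonzero(m); 
    W=ray(c,np.c_[xs,ys],.024)[:,:2]; mu=W.mean(0); w,v=np.linalg.eigh(np.cov((W-mu).T)); a=v[:,1]; t=(W-mu)@a
    print(q,d['p'],d['rect'],mu.round(4),'axis',np.degrees(np.arctan2(a[1],a[0])).round(1),'ends',(mu+a*t.min()).round(4),(mu+a*t.max()).round(4))
cv2.imwrite('pics/w3.png',cv2.resize(im[:,:,::-1],(800,600)))
E
```

```text
7.2667 [ 0.48090486 -0.26340025  0.14858178] [ 1.79970271e+02 -3.84693078e-02  7.37509528e+00] [ 0.02854024 -0.25155288  0.31805136] 0.04283317057551745
round_key 0.93 [234.8, 153.0, 29.6, 69.8] [ 0.4831 -0.2599] axis -177.9 ends [ 0.5067 -0.2591] [ 0.4475 -0.2613]
round_key 0.53 [56.9, 0.0, 419.8, 127.5] [ 0.5849 -0.2984] axis 90.9 ends [ 0.5866 -0.4075] [ 0.582  -0.1187]
square_key 0.8 [226.3, 3.3, 39.0, 81.4] [ 0.5899 -0.2453] axis 174.4 ends [ 0.6125 -0.2475] [ 0.5541 -0.2418]
```

View pics/w3.png

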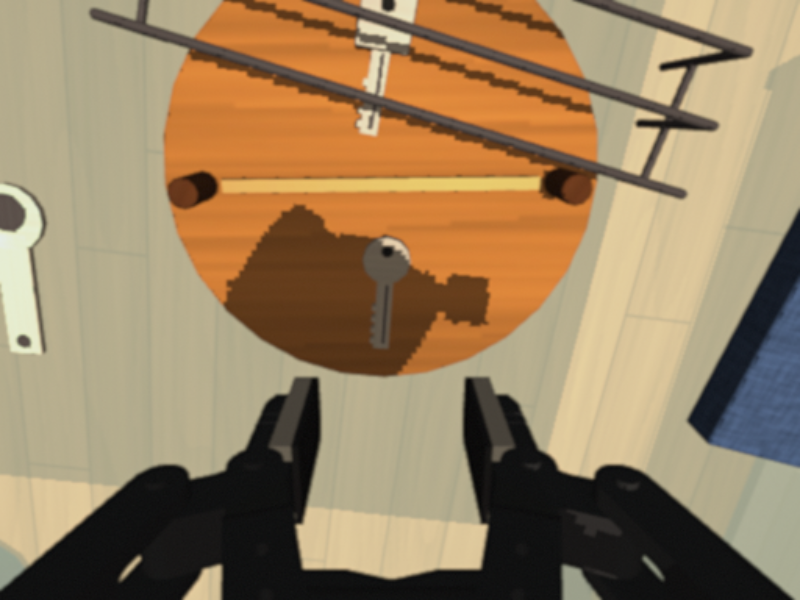

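The key is centred in the wrist view, at (385,260) head to (380,348) tip, with no rib or hood nearby. I'll descend onto the head.

Call:
jog_arm:
  motion: [0,0.5,0.2,-3,0,0,-0.05,0,0.5,0.2,-3,0,0,-0.04,0,0,0,-3,0,0,0,0,0,0,-1.5,0,0,0,0,0,0,-0.6,0,0,0,0,0,0,-0.4,0,0,0,0,0,0,0,0,0,0]

```text
t: 8.0
ee_pos: [0.4912, -0.2588, 0.0333]
orientation: [180.0, 0.0, 2.4]
wrist_force: [0.3, 0.2, 0.3]
width: 0.0426
finger_force: 0.0
```

Call:
jog_arm:
  motion: [0.3,0,0,-0.1,0,0,0,1,0,0,-0.05,0,0,0,1,0,0,0,0,0,0,1,0,0,0,0,0,0,1,0,0,0,0,0,0,1,0,0,0,0,0,0]
  grip_force: 40

```text
t: 8.5
ee_pos: [0.492, -0.2592, 0.0333]
orientation: [179.9, -0.1, 2.4]
wrist_force: [-0.4, 0.7, 6.8]
width: 0.0205
finger_force: 39.1
```

Call:
jog_arm:
  motion: [1,0,0,0.5,0,0,0,1,0,0,1.5,0,0,0,1,0,0,3,0,0,0,1,0,0,3,0,0,0,1,0,0,2,0,0,0,1,0,0,0,0,0,0]

```text
t: 9.0
ee_pos: [0.4938, -0.2601, 0.1369]
orientation: [179.8, -0.5, 2.4]
wrist_force: [0.5, -0.3, 0.1]
width: 0.0203
finger_force: 39.2
```

```bash
python3 - <<'E'
from h import *
s=r.sense(); print(s['t'],s['ee_pos'],s['orientation'],s['wrist_force'],s['width'])
im,c=shot('wrist'); cv2.imwrite('pics/w4.png',cv2.resize(im[:,:,::-1],(600,450)))
im,c=shot('scene')
d=r.masks_of('scene','tray')[0]; m=d['mask'].astype(np.uint8)
cc=max(cv2.findContours(m,0,1)[0],key=cv2.contourArea).reshape(-1,2)
def fit(c,cc):
    W=ray(c,cc,.016)[:,:2].astype(np.float32); return cv2.minAreaRect(W)
print(d['p'],fit(c,cc)); im,c=shot('side'); d=r.masks_of('side','tray')[0]
print(d['p'],fit(c,max(cv2.findContours(d['mask'].astype(np.uint8),0,1)[0],key=cv2.contourArea).reshape(-1,2)))
E
```

```text
9.0 [ 0.4937835  -0.26007626  0.13692703] [179.8046844   -0.45666329   2.4192096 ] [ 0.53774179 -0.32553168  0.07659573] 0.020259581974108775
0.89 ((0.5222517251968384, 0.25371137261390686), (0.1171962171792984, 0.26087912917137146), 89.40911865234375)
0.65 ((0.5207548141479492, 0.2418849617242813), (0.13005729019641876, 0.26003193855285645), 89.18045043945312)
```

View pics/w4.png

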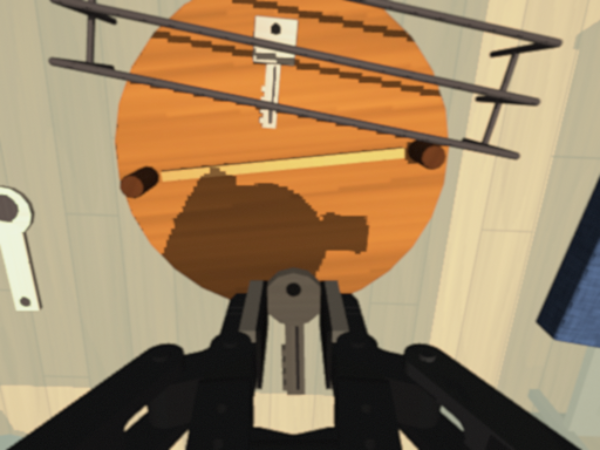

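The key is held flat by its head ((293,290) in the view) and the square key stayed on the disc. The tray centre is about (0.5215,0.248), yaw about 0. I'll carry the key to the widest compartment.

Call:
jog_arm:
  motion: [1,-0.2,1.7,0,0,0,0,1,-0.2,3.4,0,0,0,0,1,-0.2,3.4,0,0,0,0,1,-0.2,3.4,0,0,0,0,1,-0.2,3.4,0,0,0,0,1,-0.2,3.4,0,0,0,0,1,-0.2,3.4,0,0,0,0,1,-0.2,3.4,0,0,0,0]

```text
t: 9.92
ee_pos: [0.4739, -0.0022, 0.1308]
orientation: [180.0, 0.1, 2.4]
wrist_force: [-0.2, 0.4, 0.4]
width: 0.0207
finger_force: 39.2
```

Call:
jog_arm:
  motion: [1,-0.2,3.4,0,0,0,0,1,-0.2,3.4,0,0,0,0,1,-0.2,3.4,0,0,0,0,1,-0.2,3.4,0,0,0,0,1,-0.2,3.4,0,0,0,0,1,-0.2,3.4,0,0,0,0,1,-0.2,3.0,0,0,0,0,1,0,1.5,0,0,0,0]

```text
t: 10.58
ee_pos: [0.4594, 0.2498, 0.1308]
orientation: [-179.9, 0.1, 2.7]
wrist_force: [0.5, 0.2, 0.4]
width: 0.0209
finger_force: 39.2
```

Call:
jog_arm:
  motion: [1,0,0,-3,0,0,0,1,0,0,-2,0,0,0,1,0,0,0,0,0,0,1,0,0,0,0,0,0]

```text
t: 10.92
ee_pos: [0.4598, 0.2444, 0.0803]
orientation: [179.9, 0.2, 2.4]
wrist_force: [-0.4, -0.2, -0.1]
width: 0.0208
finger_force: 39.2
```

```bash
python3 - <<'E'
from h import *
s=r.sense(); print(s['t'],s['ee_pos'],s['orientation'],s['width'])
im,c=shot('wrist'); cv2.imwrite('pics/w5.png',cv2.resize(im[:,:,::-1],(600,450)))
for x in (.3935,.4985,.5795,.6495): print(x,proj(c,[[x,.193,.014],[x,.303,.014]])*600/512)
E
```

```text
10.9167 [0.45980718 0.24442092 0.08033761] [179.86485142   0.21454126   2.44755251] 0.020766484850593004
0.3935 [[374.67682905 355.16217321]
 [188.88983736 348.80401953]]
0.4985 [[397.11347984 182.78176105]
 [180.30407903 173.76738181]]
0.5795 [[420.28131788   4.78364945]
 [171.41479384  -7.45721516]]
0.6495 [[ 446.60903606 -197.49176827]
 [ 161.28370583 -213.99826993]]
```

View pics/w5.png

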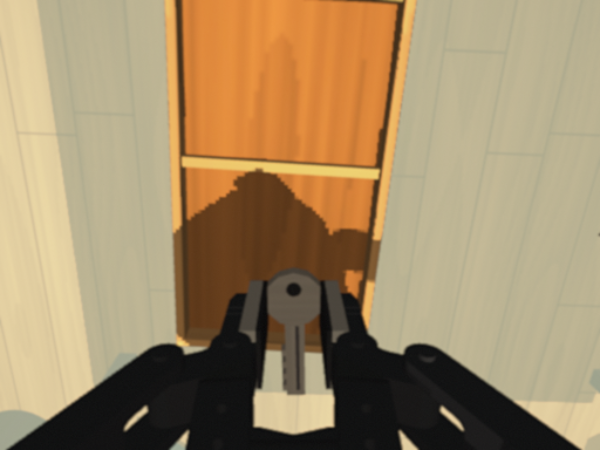

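The divider is at (280,167) and the end wall at y≈340. Both are about 5 mm further out in +x and +y than estimated, so I take the tray centre as about (0.527,0.253). Lowering the key with that correction.

Call:
jog_arm:
  motion: [1,0.5,0.4,-1,0,0,0,1,0.4,0.4,-2,0,0,0,1,0,0,-1.5,0,0,0,1,0,0,-1,0,0,0,1,0,0,-0.4,0,0,0,1,0,0,0,0,0,0]

```text
t: 11.47
ee_pos: [0.4699, 0.2531, 0.0223]
orientation: [180.0, 0.0, 2.4]
wrist_force: [-0.5, 0.4, -0.3]
width: 0.0206
finger_force: 39.2
```

Call:
jog_arm:
  motion: [1,0,0,-0.25,0,0,0,1,0,0,-0.1,0,0,0,1,0,0,0,0,0,0]

```text
t: 11.72
ee_pos: [0.4704, 0.2535, 0.0198]
orientation: [-180.0, -0.1, 2.4]
wrist_force: [-0.1, 0.0, -0.7]
width: 0.0209
finger_force: 39.2
```

Call:
jog_arm:
  motion: [0,0,0,0,0,0,0,0,0,0,0,0,0,0,0,0,0,0,0,0,0,0,0,0,0,0,0,0,0,0,0,1.5,0,0,0,0,0,0,3,0,0,0,0,0,0,4,0,0,0,0,0,0,3,0,0,0]

```text
t: 12.38
ee_pos: [0.4702, 0.2534, 0.1364]
orientation: [-180.0, -0.0, 2.4]
wrist_force: [1.0, 1.1, 0.8]
width: 0.0428
finger_force: 0.0
```

```bash
python3 - <<'E'
from h import *
s=r.sense(); print(s['t'],s['ee_pos'],s['orientation'],s['width'])
im,c=shot('wrist'); cv2.imwrite('pics/w6.png',cv2.resize(im[:,:,::-1],(600,450)))
for d in r.masks_of('wrist','round_key')[:1]:
    ys,xs=np.nonzero(d['mask']); W=ray(c,np.c_[xs,ys],.008)[:,:2]; print(d['p'],W.mean(0),W.min(0),W.max(0))
E
```

```text
12.3833 [0.47019221 0.25339912 0.13644496] [-1.79982248e+02 -2.84620901e-02  2.44977479e+00] 0.04283088453468713
0.97 [0.46230623 0.25287157] [0.42648928 0.24160011] [0.48582394 0.26497887]
```

View pics/w6.png

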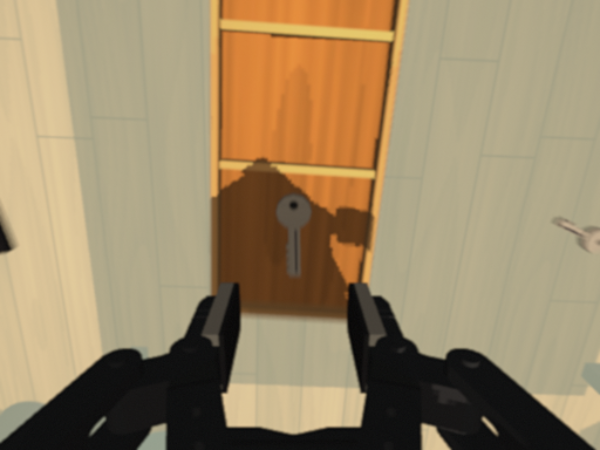

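The round key lies flat in the widest compartment (head (293,210)). Now the small key.

Call:
jog_arm:
  motion: [0,-0.1,-1.5,0,0,0,0.11,0,-0.1,-3,0,0,0,0.11,0,-0.1,-3,0,0,0,0.11,0,-0.1,-3,0,0,0,0.11,0,-0.1,-3,0,0,0,0.11,0,-0.1,-3,0,0,0,0.11,0,-0.1,-2.5,0,0,0,0.11,0,-0.1,-1.0,0,0,0,0.11]

```text
t: 13.15
ee_pos: [0.4611, 0.0491, 0.1337]
orientation: [-180.0, 0.1, 52.9]
wrist_force: [0.5, -0.3, -0.0]
width: 0.0428
finger_force: 0.0
```

Call:
jog_arm:
  motion: [0,0,0,0,0,0,0.11,0,0,0,0,0,0,0.11,0,0,0,0,0,0,0,0,0,0,0,0,0,0]

```text
t: 13.48
ee_pos: [0.4617, 0.0532, 0.1339]
orientation: [-180.0, 0.0, 65.3]
wrist_force: [0.5, -0.5, -0.4]
width: 0.0422
finger_force: 0.0
```

```bash
cat >> h.py <<'E'
def pca(cam_,q,z):
    c=r.calibration(cam_)
    for d in r.masks_of(cam_,q)[:2]:
        ys,xs=np.nonzero(d['mask']); W=ray(c,np.c_[xs,ys],z)[:,:2]; mu=W.mean(0); w,v=np.linalg.eigh(np.cov((W-mu).T)); a=v[:,1]; t=(W-mu)@a
        print(q,round(d['p'],2),d['rect'],mu.round(4),'axis',np.degrees(np.arctan2(a[1],a[0])).round(1),'ends',(mu+a*t.min()).round(4),(mu+a*t.max()).round(4))
E
python3 - <<'E'
from h import *
s=r.sense(); print(s['t'],s['ee_pos'],s['orientation'],s['width'])
im,c=shot('wrist'); cv2.imwrite('pics/w7.png',cv2.resize(im[:,:,::-1],(600,450)))
pca('wrist','small_key',.004)
E
```

```text
13.4833 [0.46174486 0.05322207 0.13393594] [-1.79959530e+02  1.31275642e-02  6.52808524e+01] 0.04223515986955089
small_key 0.85 [244.5, 156.5, 21.0, 46.3] [0.4637 0.0485] axis 67.0 ends [0.4573 0.0334] [0.4732 0.0709]
small_key 0.66 [445.7, 185.7, 54.4, 43.2] [ 0.6189 -0.0458] axis 132.5 ends [ 0.6354 -0.0638] [ 0.6044 -0.03  ]
```

View pics/w7.png

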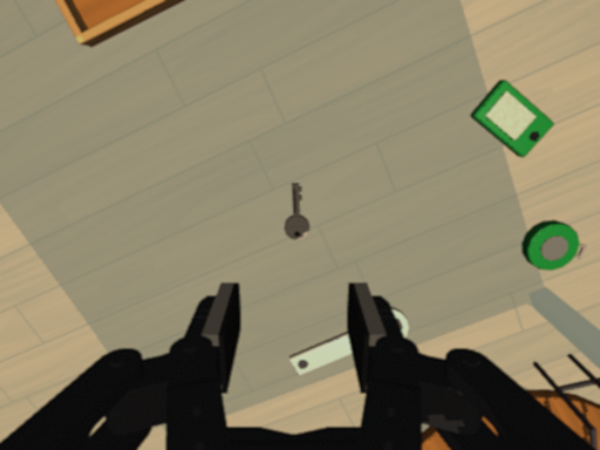

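The small key lies at (297,225) head to (296,185) tip, clear of the opener. Descending.

Call:
jog_arm:
  motion: [0,0,-0.5,-3,0,0,0.02,0,0,-0.55,-3,0,0,0,0,0,0,-3,0,0,0,0,0,0,-1.7,0,0,0,0,0,0,-0.8,0,0,0,0,0,0,-0.4,0,0,0,0,0,0,0,0,0,0]

```text
t: 14.17
ee_pos: [0.462, 0.0431, 0.0151]
orientation: [-180.0, 0.0, 66.6]
wrist_force: [-0.4, -0.7, -0.3]
width: 0.0424
finger_force: 0.0
```

Call:
jog_arm:
  motion: [0.3,0,0,-0.1,0,0,0,1,0,0,-0.1,0,0,0,1,0,0,0,0,0,0,1,0,0,0,0,0,0,1,0,0,0,0,0,0,1,0,0,0,0,0,0]
  grip_force: 30

```text
t: 14.67
ee_pos: [0.463, 0.0431, 0.0143]
orientation: [179.9, -0.1, 66.6]
wrist_force: [-0.6, 0.6, 6.8]
width: 0.0152
finger_force: 29.5
```

Call:
jog_arm:
  motion: [1,0,0,0.5,0,0,0,1,0,0,1.5,0,0,0,1,0,0,3,0,0,0,1,0,0,3,0,0,0,1,0,0,2,0,0,0,1,0,0,0,0,0,0]

```text
t: 15.17
ee_pos: [0.4646, 0.0432, 0.1175]
orientation: [179.6, -0.2, 66.6]
wrist_force: [0.2, 0.4, -0.2]
width: 0.0146
finger_force: 29.3
```

```bash
python3 - <<'E'
from h import *
s=r.sense(); print(s['t'],s['ee_pos'],s['orientation'],s['width'])
im,c=shot('wrist'); cv2.imwrite('pics/w8.png',im[150:,150:400][:,:,::-1])
E
```

```text
15.1667 [0.46456516 0.04318751 0.11747057] [179.64351731  -0.22323199  66.59582711] 0.014562037058827032
```

View pics/w8.png

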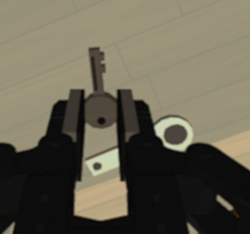

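The small key is held by its head, blade forward. Carrying it to the narrowest compartment at yaw about 0.

Call:
jog_arm:
  motion: [1,0.8,1.2,0,0,0,-0.105,1,1.3,1.9,0,0,0,-0.105,1,1.3,1.9,0,0,0,-0.105,1,1.3,1.9,0,0,0,-0.105,1,1.3,1.9,0,0,0,-0.105,1,1.3,1.9,0,0,0,-0.105,1,1.3,1.9,0,0,0,-0.105,1,1.3,1.9,0,0,0,-0.105]

```text
t: 15.88
ee_pos: [0.5607, 0.1884, 0.1119]
orientation: [180.0, 0.1, 18.2]
wrist_force: [0.4, -0.1, -0.5]
width: 0.0148
finger_force: 29.3
```

Call:
jog_arm:
  motion: [1,1.3,1.9,0,0,0,-0.105,1,1.3,1.9,0,0,0,-0.105,1,1.2,1.9,0,0,0,-0.1,1,0.7,0.8,0,0,0,0,1,0,0,-2,0,0,0,1,0,0,-1,0,0,0,1,0,0,0,0,0,0]

```text
t: 16.47
ee_pos: [0.6034, 0.2509, 0.0797]
orientation: [179.8, 0.4, 0.8]
wrist_force: [-0.7, -0.8, -0.2]
width: 0.0143
finger_force: 29.3
```

```bash
python3 - <<'E'
from h import *
s=r.sense(); print(s['t'],s['ee_pos'],s['orientation'],s['width'])
im,c=shot('wrist')
o=[.527,.253]
for x in (-.023,-.018,.058,.063,.123):
    a,b=proj(c,[[o[0]+x,o[1]-.05,.012],[o[0]+x,o[1]+.05,.012]]); cv2.line(im,tuple(a.astype(int).tolist()),tuple(b.astype(int).tolist()),(0,0,255),1)
cv2.imwrite('pics/w9.png',cv2.resize(im[:,:,::-1],(600,450)))
E
```

```text
16.4667 [0.60341126 0.25085119 0.07968441] [179.79402736   0.3546139    0.83011371] 0.014345422111467183
```

View pics/w9.png

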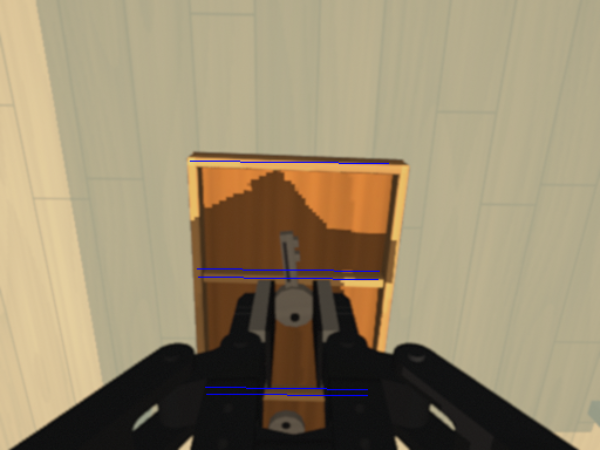

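The small key is over the narrow compartment. The divider sits at y≈280 against the predicted 274, so the tray centre is about (0.5245,0.250). Lowering with a small forward shift.

Call:
jog_arm:
  motion: [1,0.4,0,-2,0,0,0,1,0,0,-2,0,0,0,1,0,0,-1.2,0,0,0,1,0,0,-0.5,0,0,0,1,0,0,0,0,0,0]

```text
t: 16.93
ee_pos: [0.6092, 0.252, 0.0254]
orientation: [179.9, 0.1, 0.7]
wrist_force: [-0.3, -0.3, -0.8]
width: 0.0149
finger_force: 29.3
```

Call:
jog_arm:
  motion: [1,0,0,-0.2,0,0,0,1,0,0,-0.1,0,0,0,1,0,0,0,0,0,0]

```text
t: 17.18
ee_pos: [0.6105, 0.2531, 0.0242]
orientation: [-180.0, -0.1, 0.7]
wrist_force: [-0.5, 0.4, -0.1]
width: 0.015
finger_force: 29.3
```

Call:
jog_arm:
  motion: [1,0,0,-0.2,0,0,0,1,0,0,-0.1,0,0,0,1,0,0,0,0,0,0,1,0,0,0,0,0,0]

```text
t: 17.52
ee_pos: [0.61, 0.2529, 0.0204]
orientation: [180.0, 0.0, 0.7]
wrist_force: [0.3, 0.3, -0.1]
width: 0.015
finger_force: 29.3
```

Call:
jog_arm:
  motion: [0,0,0,0,0,0,0,0,0,0,0,0,0,0,0,0,0,0,0,0,0,0,0,0,1.5,0,0,0,0,0,0,3,0,0,0,0,0,0,4,0,0,0,0,0,0,3,0,0,0,0,0,0,0,0,0,0]

```text
t: 18.18
ee_pos: [0.6143, 0.2545, 0.1439]
orientation: [-179.7, -0.6, 0.7]
wrist_force: [0.7, 1.0, 0.4]
width: 0.0427
finger_force: 0.0
```

```bash
python3 - <<'E'
from h import *
im,c=shot('wrist','w10'); pca('wrist','small_key',.008); pca('wrist','tray',.014)
E
```

```text
small_key 0.91 [244.8, 150.5, 21.2, 47.5] [0.6148 0.2526] axis -175.7 ends [0.6389 0.2544] [0.5992 0.2514]
```

Call:
jog_arm:
  motion: [-0.3,0.1,-1.5,0,0,0,-0.084,-0.3,0.1,-3.2,0,0,0,-0.084,-0.3,0.1,-3.2,0,0,0,-0.084,-0.3,0.1,-3.2,0,0,0,-0.084,-0.3,0.1,-3.2,0,0,0,-0.084,-0.3,0.1,-3.2,0,0,0,-0.084,-0.3,0.1,-3.2,0,0,0,-0.084,-0.3,0,-3.2,0,0,0,-0.084]

```text
t: 19.0
ee_pos: [0.6158, 0.0123, 0.1339]
orientation: [179.9, 0.1, -38.0]
wrist_force: [0.3, 0.4, 0.5]
width: 0.0555
finger_force: 0.0
```

Call:
jog_arm:
  motion: [-0.3,0,-3.2,0,0,0,-0.084,-0.3,0,-2.7,0,0,0,-0.084,-0.3,0,0,0,0,0,0,-0.3,0,0,0,0,0,0]

```text
t: 19.33
ee_pos: [0.6158, -0.0476, 0.1341]
orientation: [179.8, 0.1, -47.6]
wrist_force: [-0.5, 1.2, -1.0]
width: 0.0554
finger_force: 0.0
```

```bash
python3 - <<'E'
from h import *
s=r.sense(); print(s['t'],s['ee_pos'],s['orientation'],s['width'])
im,c=shot('wrist','w11'); pca('wrist','fob',.008)
a=cv2.imread('pics/w10.png'); cv2.imwrite('pics/w12.png',cv2.resize(np.hstack([a,im[:,:,::-1]]),(800,300)))
E
```

```text
19.3333 [ 0.61578834 -0.04763112  0.13409578] [ 1.79834741e+02  5.28747240e-02 -4.76055554e+01] 0.05537660737101869
fob 0.64 [227.7, 152.2, 44.6, 52.3] [ 0.6182 -0.043 ] axis 143.8 ends [ 0.6376 -0.0572] [ 0.6025 -0.0315]
```

View pics/w12.png

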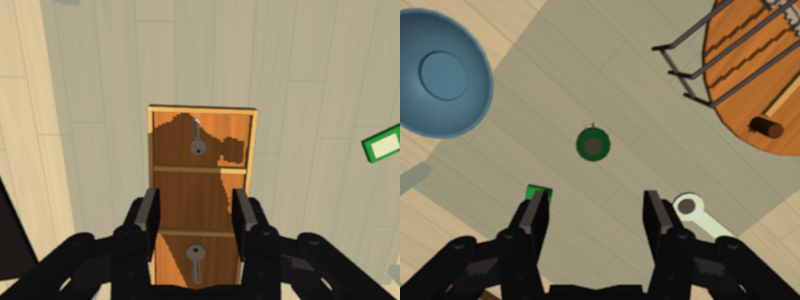

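The left half shows the small key lying in the narrowest compartment. The right half shows the fob centred (593,145), loop up, with clear room for the fingers.

```bash
python3 - <<'E'
from h import *
c=r.calibration('wrist'); print(ray(c,[[250,182.5]],.010),ray(c,[[250,182.5]],.005), r.sense()['ee_pos'])
E
```

```text
[[ 0.61783166 -0.04367005  0.01      ]] [[ 0.61673773 -0.04248338  0.005     ]] [ 0.61637734 -0.04402455  0.13424953]
```

Call:
jog_arm:
  motion: [-0.3,0.1,0.1,-3,0,0,0,-0.3,0,0,-3,0,0,0,-0.3,0,0,-3,0,0,0,-0.3,0,0,-1.7,0,0,0,-0.3,0,0,-0.9,0,0,0,-0.3,0,0,-0.1,0,0,0,-0.3,0,0,0,0,0,0]

```text
t: 20.02
ee_pos: [0.6182, -0.0432, 0.0183]
orientation: [180.0, 0.0, -47.3]
wrist_force: [0.4, -0.1, -0.1]
width: 0.0557
finger_force: 0.0
```

Call:
jog_arm:
  motion: [0.2,0,0,0,0,0,0,1,0,0,0,0,0,0,1,0,0,0,0,0,0,1,0,0,0,0,0,0,1,0,0,0,0,0,0]
  grip_force: 25

```text
t: 20.43
ee_pos: [0.6198, -0.0455, 0.0212]
orientation: [-179.9, -0.2, -47.5]
wrist_force: [-1.3, -1.9, 7.9]
width: 0.0002
finger_force: 4.5
```

Call:
jog_arm:
  motion: [1,0,0,0.5,0,0,0,1,0,0,1.5,0,0,0,1,0,0,3,0,0,0,1,0,0,3,0,0,0,1,0,0,2,0,0,0,1,0,0,0,0,0,0]

```text
t: 20.93
ee_pos: [0.6215, -0.0444, 0.1243]
orientation: [-179.6, -0.3, -47.4]
wrist_force: [-0.8, -0.1, -0.1]
width: -0.0002
finger_force: 0.0
```

The fingers closed above the fob, since open pads stand farther back. I'll reopen, relocate it and go lower.

Call:
jog_arm:
  motion: [-0.3,0,0,0,0,0,0,-0.3,0,0,0,0,0,0,-0.3,0,0,0,0,0,0,-0.3,0,0,0,0,0,0,-0.3,0,0,0,0,0,0]

```text
t: 21.35
ee_pos: [0.6175, -0.0441, 0.1173]
orientation: [179.9, 0.1, -47.4]
wrist_force: [-0.4, -0.5, 0.1]
width: 0.0556
finger_force: 0.0
```

```bash
python3 - <<'E'
from h import *
s=r.sense(); print(s['t'],s['ee_pos'],s['orientation'],s['width'])
im,c=shot('wrist','w13'); pca('wrist','fob',.008)
g=(im[:,:,1].astype(int)-im[:,:,0]>25)&(im[:,:,1].astype(int)-im[:,:,2]>15)
n,l,st,ce=cv2.connectedComponentsWithStats(g.astype(np.uint8))
for i in range(1,n):
    if st[i,4]>60: print(st[i],ray(c,[ce[i]],.008)[0].round(4))
E
```

```text
21.35 [ 0.61746259 -0.0441243   0.11732111] [ 1.79919513e+02  6.23238801e-02 -4.73964782e+01] 0.055567872794292074
fob 0.97 [226.7, 154.9, 47.0, 57.5] [ 0.6194 -0.0446] axis 141.3 ends [ 0.6379 -0.0594] [ 0.6038 -0.0321]
[ 228  168   45   44 1104] [ 0.6189 -0.044   0.008 ]
[161 244  11  12  99] [0.6336 0.0391 0.008 ]
[190 249   6  23  90] [0.6131 0.0317 0.008 ]
```

Call:
jog_arm:
  motion: [-0.3,0.1,0,-3,0,0,0,-0.3,0,0,-3,0,0,0,-0.3,0,0,-2.5,0,0,0,-0.3,0,0,-1.3,0,0,0,-0.3,0,0,-0.6,0,0,0,-0.3,0,0,-0.2,0,0,0,-0.3,0,0,0,0,0,0]

```text
t: 22.03
ee_pos: [0.6196, -0.0444, 0.0128]
orientation: [-180.0, -0.0, -47.4]
wrist_force: [0.5, -0.2, -0.4]
width: 0.0561
finger_force: 0.0
```

Call:
jog_arm:
  motion: [0,0,0,-0.15,0,0,0,0,0,0,-0.1,0,0,0,0.3,0,0,0,0,0,0,0.3,0,0,0,0,0,0,0.3,0,0,0,0,0,0]

```text
t: 22.45
ee_pos: [0.6198, -0.0442, 0.0109]
orientation: [-179.9, -0.1, -47.4]
wrist_force: [-1.8, 0.2, 7.0]
width: 0.0345
finger_force: 24.9
```

Gripped at the fob's width. Lifting and carrying it to the middle compartment (x≈0.545, y≈0.25), turning back to yaw about 0.

Call:
jog_arm:
  motion: [0.5,0,0,0,0,0,0,0.5,0,0,0.5,0,0,0,0.5,0,0,1.5,0,0,0,0.5,0,0,3,0,0,0,0.5,0,0,3,0,0,0,0.5,0,0,2,0,0,0,0.5,0,0,0,0,0,0]

```text
t: 23.03
ee_pos: [0.622, -0.0445, 0.1148]
orientation: [-179.7, -0.3, -47.4]
wrist_force: [-0.7, 0.4, 0.3]
width: 0.0347
finger_force: 25.0
```

Call:
jog_arm:
  motion: [0.5,-0.5,1.5,0,0,0,0.084,0.5,-0.8,3,0,0,0,0.084,0.5,-0.8,3,0,0,0,0.084,0.5,-0.8,3,0,0,0,0.084,0.5,-0.8,3,0,0,0,0.084,0.5,-0.8,3,0,0,0,0.084,0.5,-0.8,3,0,0,0,0.084,0.5,-0.8,3,0,0,0,0.084]

```text
t: 23.7
ee_pos: [0.557, 0.1821, 0.1094]
orientation: [180.0, 0.0, -8.7]
wrist_force: [0.8, 0.0, 0.2]
width: 0.0344
finger_force: 25.0
```

Call:
jog_arm:
  motion: [0.5,-0.8,3,0,0,0,0.084,0.5,-0.6,3,0,0,0,0.06,0.5,0,0.9,0,0,0,0,0.5,0,0,0,0,0,0,0.5,0,0,0,0,0,0]

```text
t: 24.12
ee_pos: [0.5439, 0.2493, 0.1094]
orientation: [179.9, 0.0, -0.6]
wrist_force: [-0.2, -0.0, -0.2]
width: 0.0343
finger_force: 25.0
```

```bash
python3 - <<'E'
from h import *
s=r.sense(); print(s['t'],s['ee_pos'],s['orientation'],s['width'])
im,c=shot('wrist')
cv2.imwrite('pics/w14.png',cv2.resize(im[:,:,::-1],(600,450)))
E
```

```text
24.1167 [0.54385409 0.24931855 0.1093705 ] [ 1.79944903e+02  2.90006405e-02 -6.46418443e-01] 0.03427538871317037
```

View pics/w14.png

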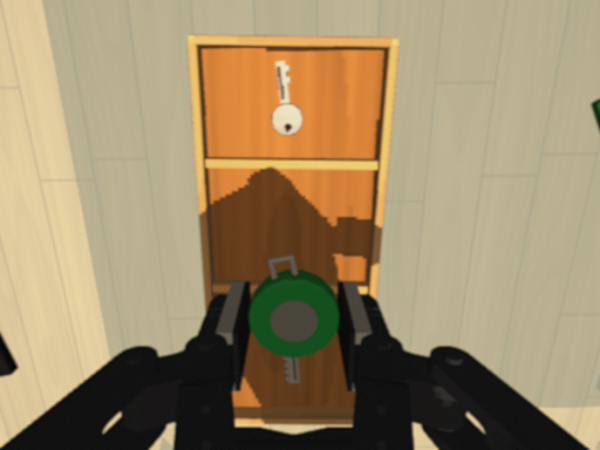

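The fob is held with its loop forward, over the middle compartment (dividers at y≈163 and 288). Lowering and releasing.

Call:
jog_arm:
  motion: [0.5,0,0,-3,0,0,0,0.5,0,0,-3,0,0,0,0.5,0,0,-1.8,0,0,0,0.5,0,0,-0.8,0,0,0,0.5,0,0,-0.3,0,0,0,0.5,0,0,0,0,0,0,0.5,0,0,0,0,0,0]

```text
t: 24.75
ee_pos: [0.5451, 0.2494, 0.0219]
orientation: [-180.0, -0.1, -0.7]
wrist_force: [0.2, -0.2, 0.5]
width: 0.0346
finger_force: 25.0
```

Call:
jog_arm:
  motion: [0.5,0,0,-0.3,0,0,0,0.5,0,0,-0.2,0,0,0,0.5,0,0,0,0,0,0,0.5,0,0,0,0,0,0]

```text
t: 25.08
ee_pos: [0.5442, 0.25, 0.0161]
orientation: [-180.0, -0.0, -0.6]
wrist_force: [0.6, -0.2, 0.9]
width: 0.0343
finger_force: 25.0
```

Call:
jog_arm:
  motion: [-0.1,0,0,0,0,0,0,-0.1,0,0,0,0,0,0,-0.1,0,0,0,0,0,0,-0.1,0,0,1.5,0,0,0,-0.1,0,0,3,0,0,0,-0.1,0,0,4,0,0,0,-0.1,0,0,4,0,0,0,-0.1,0,0,0,0,0,0]

```text
t: 25.75
ee_pos: [0.5485, 0.2519, 0.1488]
orientation: [-179.6, -0.6, -0.7]
wrist_force: [1.7, 0.7, 0.6]
width: 0.0469
finger_force: 0.0
```

Call:
jog_arm:
  motion: [-0.1,-1.5,-3,2,0,0,0,-0.1,-1.5,-3,2,0,0,0,-0.1,-1.5,-3,0,0,0,0,-0.1,0,-3,0,0,0,0,-0.1,0,-3,0,0,0,0,-0.1,0,0,0,0,0,0]

```text
t: 26.25
ee_pos: [0.4987, 0.093, 0.181]
orientation: [179.8, -0.0, -1.1]
wrist_force: [-1.0, -1.0, 0.3]
width: 0.0468
finger_force: 0.0
```

```bash
python3 - <<'E'
from h import *
s=r.sense(); print(s['t'],s['ee_pos'],s['orientation'],s['width'])
out=[]
for n in('scene','side'):
    im,c=shot(n)
    for q,z in [('round_key',.008),('fob',.010),('small_key',.008),('square_key',.024),('tag',.004),('opener',.003)]:
        for d in r.masks_of(n,q)[:1]:
            ys,xs=np.nonzero(d['mask']); print(n,q,round(d['p'],2),ray(c,[[xs.mean(),ys.mean()]],z)[0].round(3))
    out.append(im[200:340,235:395] if n=='scene' else im[120:220,100:260])
cv2.imwrite('pics/f.png',cv2.resize(np.hstack([cv2.resize(o,(400,350)) for o in out]),(800,350))[:,:,::-1])
E
```

```text
26.25 [0.49870906 0.09297096 0.18101822] [ 1.79843891e+02 -6.45853535e-03 -1.09945665e+00] 0.04681099237956043
scene round_key 0.61 [0.459 0.252 0.008]
scene fob 0.7 [0.609 0.253 0.01 ]
scene small_key 0.58 [0.615 0.253 0.008]
scene tag 0.5 [0.613 0.05  0.004]
scene opener 0.59 [ 0.466 -0.062  0.003]
side round_key 0.73 [0.457 0.249 0.008]
side fob 0.6 [0.541 0.247 0.01 ]
side small_key 0.4 [0.61  0.251 0.008]
side square_key 0.79 [ 0.587 -0.246  0.024]
side tag 0.69 [0.615 0.05  0.004]
side opener 0.73 [ 0.459 -0.063  0.003]
```

View pics/f.png

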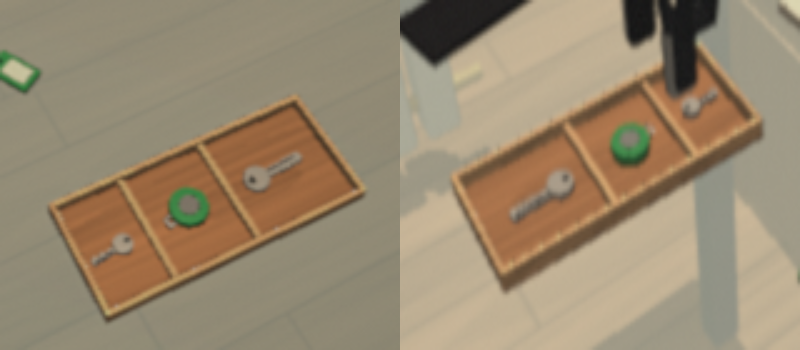

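All three items lie flat in their compartments, the tag, opener and square key are where they belong, and the arm is clear. Handing in.

```bash
python3 -c "
from rig import r
print(r.finish_job())"
```

```text
the job is handed in; nothing more can be done
None
```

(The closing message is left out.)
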